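# Clip the carrying rod into a slide rack and hold the rack over its staining trough

## Task

Press the steel carrying rod down into the two spring clips of the slide rack until it is fully home in both, then lift the rack by that rod, carry it clear of the tubes, vial and beaker without disturbing them, and stop with it hanging level just above the staining trough, about 15 mm over the rim, centred and lined up to go straight in but never touching the trough. Do not lower it or put it down: finish while still holding it there, still, by the rod.

Things in the scene. Friction and masses are not known exactly. Their poses are not given: they have to be found in the camera images.
- slide_rack: Loose stainless slide-staining rack with six fixed glass slides, about 0.22 kg. Foot 60 (x) by 100 mm (y), 93 mm high. Origin: centre of its underside, z up, y along its length; a half turn makes no difference. Each end plate (y = -46, +46 mm, 10 mm thick on top) rises to a fork clip for the rod. Between the end plates the space is free down to 32 mm above the underside.
- rod_seat (a point): Point of the rack midway between its clips, 70 mm above its underside: the rod's middle belongs here, the rod along the rack's y axis (axes as the rack's). Each fork: slot 11 mm wide, floor 65 mm above the underside, fixed prong on the -x side, grey sprung jaw on the +x side, both flared at the top (mouth about 20 mm wide at 93 mm); push the rod straight down between them.
- jaw_a (a joint): Sprung jaw of the clip at the rack's y = -46 mm: 0 closed, positive (rad) swung outward. The rod pushes its nose out by about 0.1 rad as it passes; it springs back to about 0 when the rod is home. Both jaws together take about 8 to 18 N of downward push, and easily bear the rack's weight when the rod is lifted.
- jaw_b (a joint): The same for the jaw at the rack's y = +46 mm.
- carry_rod: Loose steel rod 10 mm in diameter with a black knob of 16 mm diameter on each end, 150 mm long over the knobs (120 mm between them), about 60 g, lying on the desk with its axis 8 mm above the desk. Origin: below its middle, on the line on which the knobs rest; y along the rod. It may turn about its own axis when handled, so use rod_mid for its middle.
- rod_mid (a point): Middle of the carrying rod, on its axis; its y axis runs along the rod. Grip it here, across the rod.
- trough: Empty grey rectangular staining trough, open at the top, fixed to the desk: 100 mm (x) by 136 mm (y) outside (148 mm over the small lugs at its ends), 60 mm high, walls 4 mm, inside 92 by 128 mm. Origin: centre of its underside; y along its length. A half turn makes no difference.
- trough_rim (a point): Centre of the trough's mouth at the height of the rim, 60 mm above the desk; axes as the trough's. The rack's underside is to hang about 15 mm above this point.
- tube_stand: Clear stand for 50 ml tubes, 44 mm (its x) by 150 mm (its y), 75 mm high, loose, between the rack and the trough. Origin: centre of its underside. Not to be disturbed.
- tube_1: 50 ml tube with a screw cap, 34 mm across, standing in the tube stand; its top is 117 mm above the desk. Origin: its lower tip. Not to be disturbed.
- tube_2: Another such tube in the stand, its top 117 mm above the desk. Not to be disturbed.
- vial: Amber vial with white cap, 28 mm across, 64 mm high, loose, beside the tube stand. Origin: centre of its underside. Not to be disturbed.
- beaker: Small glass beaker, 53 mm across, 61 mm high, loose, beside the tube stand. Origin: centre of its underside. Not to be disturbed.

How it is judged (in metres and radians):
On the way:
1. the rod is home in both clips, the rack still standing on the desk (z of rod_mid in the frame of rod_seat between -0.003 and 0.003 m and distance between rod_mid and rod_seat below 0.014 m and angle between the y axis of rod_mid and the y axis of rod_seat, either way round below 0.05 rad and value of joint each of jaw_a, jaw_b below 0.06 rad and height (world z) of slide_rack below 0.006 m), for 0.1 s.
At the end, for the whole second after the job is handed in: The gripper still holds the rod, the rod is home in both clips (4 mm), and the rack hangs still from it, not gripped itself: underside 4 to 30 mm above the trough's rim, centre within 10 mm of the trough's, axes within 0.12 rad, tilt under 0.12 rad, not touching the trough (z of rod_mid in the frame of rod_seat between -0.003 and 0.004 m and distance between rod_mid and rod_seat below 0.014 m and angle between the y axis of rod_mid and the y axis of rod_seat, either way round below 0.06 rad and z of slide_rack in the frame of trough_rim between 0.004 and 0.03 m and horizontal distance between slide_rack and trough_rim below 0.01 m and angle between the y axis of slide_rack and the y axis of trough, either way round below 0.12 rad and angle between slide_rack's own z axis and vertical below 0.12 rad and linear speed of slide_rack below 0.03 m/s and contact force between slide_rack and trough below 0.1 N and contact force between the fingers and slide_rack below 1 N and contact force between the fingers and carry_rod above 1 N); the arm keeps its last pose, push and grip.
It fails at once if the rack touches the trough (contact force between slide_rack and trough above 0.3 N).
It fails at once if the tube stand, a tube, the vial or the beaker is disturbed (moved over 20 mm) (distance of any of tube_stand, tube_1, tube_2, vial, beaker from where it was at the start of the episode above 0.02 m).
It also fails if it takes over 56 s, if anything falls off the work surface, if the arm or the gripper's body presses on something with over 40 N, if the wrist force passes 120 N, or if a joint passes its speed limit or range.

## Robot

A 6-joint arm with a two-finger parallel gripper is mounted at the origin on a cart in front of the work surface, level with it; the furniture and walls round the work are solid. World frame = base frame: x ahead of the robot, y to its left, z up, the work surface at z = 0. Lengths are in mm, angles in rad, forces in N, time in s.
With the tool pointing down it reaches from about 275 to 1000 mm from the base axis. Payload 8.4 kg.
Tool frame: the origin (TCP) lies at the very end of the fingers, on their centre line; the grasp point (between the pads) lies 19 mm behind it; z points along the fingers, y is the line along which they close (so a half turn about z gives the same grasp; the last joint's range is limited). The gripper opens to 85 mm and grips with 20 to 120 N. Pads are 22 mm wide; open, the fingers measure 114 mm over their backs; the gripper's body (76 mm by 85 mm) begins 54 mm behind the grasp point. The pads swing forward as they close: fully open they stand 13 mm farther back than shut.
Start: joints at [-1.139, 0.353, 1.633, -0, 1.155, -0.002], TCP at [262.7, -567.112, 231.281] pointing down, gripper open.
Joint ranges: [-2.63, 2.63], [-0.92, 2.1], [0.06, 2.66], [-1.3, 4.44], [0, 2.69], [-3.02, 3.02]. Speed limits (rad/s): [2.22, 2.22, 2.79, 3.14, 3.14, 3.14].

## Interface

Orientations are given as [roll, pitch, yaw] about the fixed x, y, z axes, in that order (R = Rz(yaw) Ry(pitch) Rx(roll)).
In Python, from rig import sensors, grab_frame, camera_params, order gives the robot as it stands. The module is installed in compiled form; this text tells all that it offers.
- The arm moves only by the tool move_arm, never from a script. Its argument "motion" is a list of rows, each a list of 7 numbers: the turn, a rotation vector about the tool's x, y, z in a scale on which 1.0 is 180 degrees, then the shift along the tool's x, y, z in normalised numbers (1 is 80 cm), then the finger opening in m, from 0 to 0.0854. A call has 1 to 8 rows; each row is the pose to reach, as a shift and turn from the pose commanded when the call began, along the tool's axes at that moment; what a row does not reach only later rows make up. A row lasts 1/8 s, in which the tool goes at most 62.5 mm and 10.7 degrees, less where a joint would pass 70% of its speed; a pose out of reach is approached as far as the arm can. A shift or turn number past 1, either way, is cut back to 1. A call with a gripper value outside its range is refused whole. The fingers move at their own pace and stop on an object; "grip_force" is the grip in N (left out, the last holds). Time passes only in rows, so rows that repeat a pose let the fingers close. It gives the time, the measured TCP pose, the force, the opening and the grip force at its end, in the units of the state.
- sensors.sense(): the state, without advancing time (a new reading comes with each control period).
- grab_frame(name): name is "scene" or "top" or "wrist"; returns (picture, depth): 400x640x3 uint8, red, green, blue; 400x640 float32, mm along the optical axis (not along the pixel's ray), 0 where there is no reading.
- camera_params(name): a dict with "camera_matrix" (3x3 intrinsics, pixels), "world_from_camera" (4x4, takes a point from camera to world coordinates). Camera axes: x right, y down, z forward; pixel columns grow to the right and rows downward; lengths in mm; the calibration is good to about 2 mm. A picture is of the moment at which its call begins: read the wrist's pose just before it. camera_params takes no time and is no camera call; for the wrist camera it gives the pose at the moment of the call.
- order.sign_off(): hands the job in; it is judged then, once.
The state is a dict: "clock": time; "qpos": joint angles; "qvel": joint speeds; "joint_efforts": joint torques, N m; "eef_pos": TCP position; "tcp_rot": TCP orientation; "contact_force": force on the tool from outside, world axes, zero at the start; "wrist_torque": the same for the moment, N m; "opening": opening from 0.0 (shut) to 1.0 (fully open); "grasp_force": force on a finger pad.
Only numpy, scipy, OpenCV 4.12 (cv2) and the standard library are available. Lean on these libraries where they do the work, as an engineer would, in place of code of your own. Each camera call takes 0.05 s, during which the arm holds its last target. There are 200 camera calls.

## Working session

There is one attempt and no reset: what is moved stays moved. The work goes in short steps, Python scripts to look and compute and a tool call to move; the robot and the scene stay as the last step left them, time stands still between calls to the robot, and variables do not carry over. Pictures are saved under pics/ and viewed, at most 13 in all, crops included, and the job is handed in when it is done.

Besides the shell and the picture viewer there is one more tool, called after "Request:" as name(argument=value, ...), one argument or row to a line, values as JSON. move_arm: Moves the arm, as the interface text tells. Its arguments: {"type":"object","properties":{"motion":{"type":"array","items":{"type":"array","items":{"type":"number"}}},"grip_force":{"type":"number"}},"required":["motion"]}

```bash
mkdir -p pics; cat > h.py <<'E'
import numpy as np,cv2
from rig import sensors,grab_frame,camera_params,order
def grab(n,save=None):
    p=camera_params(n); im,d=grab_frame(n)
    K=np.array(p["camera_matrix"]);T=np.array(p["world_from_camera"])
    if save: cv2.imwrite("pics/"+save,im[:,:,::-1])
    return im,d,K,T
def cloud(d,K,T):
    v,u=np.mgrid[:d.shape[0],:d.shape[1]]
    c=np.stack([(u-K[0,2])/K[0,0]*d,(v-K[1,2])/K[1,1]*d,d],-1)
    return c@T[:3,:3].T+T[:3,3]
def ray(u,v,K,T,z):
    r=T[:3,:3]@np.array([(u-K[0,2])/K[0,0],(v-K[1,2])/K[1,1],1]); o=T[:3,3]
    return o+r*(z-o[2])/r[2]
E
python3 - <<'E'
from h import *
np.set_printoptions(precision=1,suppress=True)
for n in("top","scene"):
    im,d,K,T=grab(n,n+".png"); np.savez("/tmp/"+n,im=im,d=d,K=K,T=T); print(n,K[0,0],T)
print(sensors.sense())
E
```

```text
top 480.3799058382659 [[  -0.    -1.     0.1  416.1]
 [  -1.     0.    -0.   -54.5]
 [   0.    -0.1   -1.  1142.7]
 [   0.     0.     0.     1. ]]
scene 375.69189043911905 [[   0.7   -0.3    0.6   -1.1]
 [  -0.7   -0.3    0.7 -599.7]
 [  -0.    -0.9   -0.4  430.1]
 [   0.     0.     0.     1. ]]
{'clock': 0.1, 'qpos': array([-1.1,  0.4,  1.6, -0. ,  1.2, -0. ]), 'qvel': array([-0., -0., -0.,  0., -0.,  0.]), 'joint_efforts': array([ -0. , -60.6, -34.3,  -0. ,   0. ,   0. ]), 'eef_pos': array([ 262.5, -566.7,  230.6]), 'tcp_rot': array([-3.1, -0. ,  0.4]), 'contact_force': array([-0.2,  0.8, -0.3]), 'wrist_torque': array([ 0. , -0. ,  0.1]), 'grasp_force': 0.0, 'opening': 1.003841769883941}
```

View pics/top.png

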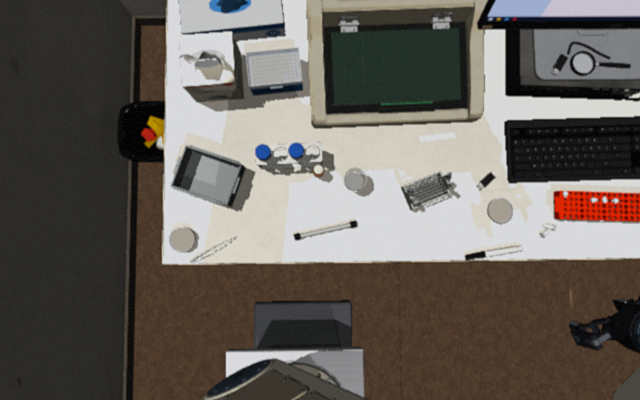

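View pics/scene.png

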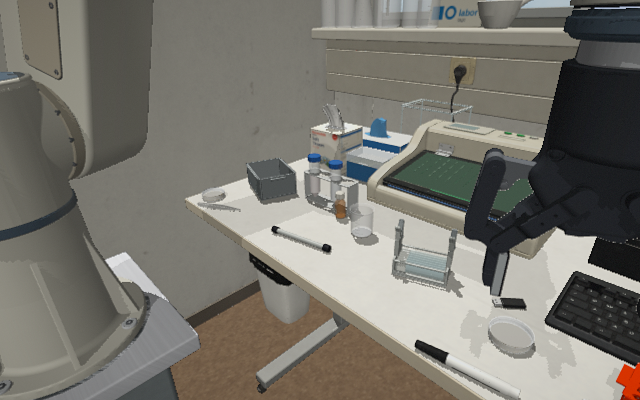

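The top view shows the rod from about (297,237) to (355,224), the rack at (430,190), the trough at (210,176), tubes at (263,151) and (296,149), the vial at (319,170) and the beaker at (355,180). Next I measure them.

```bash
python3 - <<'E'
from h import *
np.set_printoptions(precision=1,suppress=True)
f=np.load("/tmp/top.npz");im,d,K,T=[f[k] for k in("im","d","K","T")]
P=cloud(d,K,T);Z=P[...,2]
def box(u0,v0,u1,v1,m):
    M=np.zeros(Z.shape,bool);M[v0:v1,u0:u1]=m[v0:v1,u0:u1];return M
g=im.max(-1)
print("desk z",np.median(Z[215:225,260:285]))
# rod knobs
M=box(285,212,365,246,g<70); n,l,s,c=cv2.connectedComponentsWithStats(M.astype(np.uint8))
k=[ray(*c[i],K,T,8) for i in range(1,n) if s[i,4]>=15]; print("knobs",s[1:,4],k)
# rack high points
for name,b,lo,hi in(("trough",(165,135,260,215),45,75),("rack",(390,160,470,220),70,110),("tubes",(245,135,335,185),100,130),("beaker",(340,160,375,200),40,75),("vial",(305,160,330,182),50,75),("stand",(245,135,335,185),60,85)):
    M=box(*b,(Z>lo)&(Z<hi)); q=P[M]; 
    if len(q)<5: print(name,"few",len(q));continue
    r=cv2.minAreaRect(q[:,:2].astype(np.float32)); print(name,len(q),q.mean(0),r,np.percentile(q[:,2],[5,50,95]))
    n,l,s,c=cv2.connectedComponentsWithStats(M.astype(np.uint8))
    for i in range(1,n):
        if s[i,4]>8: print("   ",s[i,4],P[l==i].mean(0),c[i])
cv2.imwrite("pics/crop.png",np.hstack([cv2.resize(im[150:220,390:470,::-1],None,fx=5,fy=5,interpolation=3),cv2.resize(im[140:210,170:250,::-1],None,fx=5,fy=5,interpolation=3)]))
E
```

```text
desk z 0.4906263562013464
knobs [31 30] [array([ 440.7, -139.9,    8. ]), array([412.5,  -7.9,   8. ])]
trough 740 [556.1 194.7  58.6] ((552.4984130859375, 174.2703857421875), (197.97557067871094, 133.27049255371094), 86.63285064697266) [49.1 59.2 63.6]
    721 [555.3 197.7  58.3] [205.  174.3]
    10 [586.2  80.   73.2] [256.3 159.2]
rack 120 [ 517.3 -311.3   87.1] ((516.2685546875, -309.92010498046875), (34.38811492919922, 102.10092163085938), 21.11576271057129) [73.9 88.3 96.4]
    33 [ 542.3 -347.2   85.6] [448.  176.2]
    31 [ 522.2 -355.4   87.3] [452.2 185. ]
    30 [ 509.  -261.8   87.1] [410.3 191.4]
    26 [ 489.3 -270.1   88.8] [414.4 200.2]
tubes 399 [596.3  25.7 116.6] ((596.7962646484375, 25.705785751342773), (34.04558181762695, 103.6743392944336), 1.3958786725997925) [112.5 117.  120.2]
    198 [597.9 -10.3 116.7] [295.7 150.3]
    201 [594.7  61.1 116.6] [262.5 152.1]
beaker 130 [ 547.8 -144.5   57.2] ((543.19580078125, -142.19705200195312), (51.10456466674805, 50.5286979675293), 0.12102150171995163) [45.4 58.8 63.8]
    130 [ 547.8 -144.5   57.2] [355.9 176.1]
vial 99 [567.4 -55.2  66.1] ((568.2412109375, -48.235992431640625), (38.36403274536133, 30.61272430419922), 89.4144515991211) [60.7 65.  74.3]
    19 [580.9 -44.8  73.4] [311.9 161.1]
    74 [562.8 -58.   63.9] [317.9 169.5]
stand 654 [591.2  -2.5  74.1] ((587.787353515625, 7.885749816894531), (150.5792999267578, 69.16659545898438), 89.67854309082031) [63.8 75.1 78.7]
    579 [594.4   3.4  75.3] [290.4 155.2]
    70 [563.3 -57.9  64.3] [317.9 169.3]
```

View pics/crop.png

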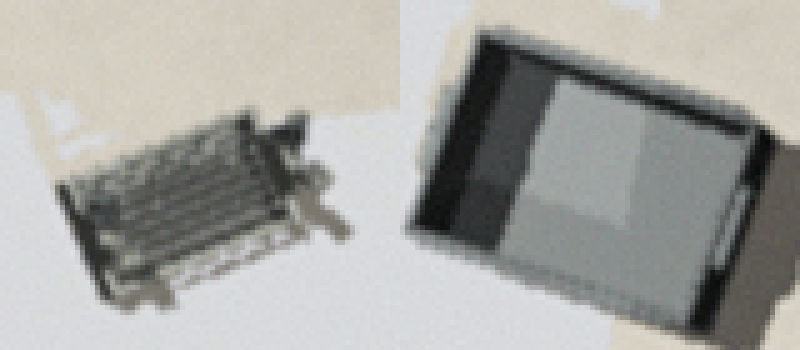

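The crop shows the rack's forks at both ends (left half) and the trough with its rim (right half). I'll go above the rack first for a closer wrist view.

```bash
cat >> h.py <<'E'
from scipy.spatial.transform import Rotation as Rn
def delta(xyz,yaw):
    s=sensors.sense(); R=Rn.from_euler('xyz',s['tcp_rot']); G=Rn.from_euler('xyz',[np.pi,0,yaw])
    print("now",s['eef_pos'],s['tcp_rot'],"t",s['clock'],"F",s['contact_force'])
    print("rotvec",np.round((R.inv()*G).as_rotvec(),4),"shift",np.round(R.inv().apply(np.array(xyz)-s['eef_pos'])/1000,4))
E
python3 - <<'E'
from h import *
np.set_printoptions(precision=4,suppress=True)
f=np.load("/tmp/top.npz");d,K,T=[f[k] for k in("d","K","T")]
P=cloud(d,K,T);Z=P[...,2];M=np.zeros(Z.shape,np.uint8);M[135:215,165:252]=((Z>52)&(Z<66))[135:215,165:252]
n,l,s,c=cv2.connectedComponentsWithStats(M);i=1+s[1:,4].argmax()
print("trough",cv2.minAreaRect(P[l==i][:,:2].astype(np.float32)))
delta([480,-295,330],1.94)
E
```

```text
trough ((553.337890625, 195.04718017578125), (147.98402404785156, 106.20503997802734), 70.56554412841797)
now [ 262.5256 -566.7104  230.6056] [-3.1403 -0.      0.4338] t 0.1 F [-0.1575  0.7986 -0.256 ]
rotvec [-0.001  -0.001  -1.5062] shift [ 0.3115 -0.1553 -0.0992]
```

Careful with the scale: shifts go in shares of 80 cm and turns go in shares of 180 degrees. That gives: 0.311 m / 0.8 = 0.3888, -0.155 m / 0.8 = -0.1938, -1.49 rad / 3.1416 = -0.4743.

Request:
move_arm(
  motion=[
    [0, 0, -0.4743, 0.3888, -0.1938, -0.125, 0.0854],
    [0, 0, -0.4743, 0.3888, -0.1938, -0.125, 0.0854],
    [0, 0, -0.4743, 0.3888, -0.1938, -0.125, 0.0854],
    [0, 0, -0.4743, 0.3888, -0.1938, -0.125, 0.0854],
    [0, 0, -0.4743, 0.3888, -0.1938, -0.125, 0.0854],
    [0, 0, -0.4743, 0.3888, -0.1938, -0.125, 0.0854],
    [0, 0, -0.4743, 0.3888, -0.1938, -0.125, 0.0854],
    [0, 0, -0.4743, 0.3888, -0.1938, -0.125, 0.0854],
  ],
)

```text
clock: 1.1
eef_pos: [480.1, -294.9, 331.1]
tcp_rot: [-3.141, -0.0, 1.931]
contact_force: [-0.4, -0.2, -0.4]
opening: 1.001
grasp_force: 0.0
```

Request:
move_arm(
  motion=[
    [0, 0, 0, 0, 0, 0, 0.0854],
    [0, 0, 0, 0, 0, 0, 0.0854],
  ],
)

```text
clock: 1.35
eef_pos: [479.5, -295.8, 331.1]
tcp_rot: [-3.141, -0.0, 1.92]
contact_force: [0.2, 0.2, -0.4]
opening: 1.0
grasp_force: 0.0
```

```bash
python3 - <<'E'
from h import *
np.set_printoptions(precision=3,suppress=True)
im,d,K,T=grab("wrist","w1.png");np.savez("/tmp/w1",im=im,d=d,K=K,T=T);print(T,K[0,0]);delta([430,-74,150],1.78)
E
```

```text
[[   0.94     0.327    0.099  455.034]
 [   0.342   -0.899   -0.275 -225.228]
 [  -0.001    0.292   -0.956  474.032]
 [   0.       0.       0.       1.   ]] 319.31024730487167
now [ 479.555 -295.859  331.104] [-3.141 -0.     1.92 ] t 1.4 F [0.411 0.321 0.01 ]
rotvec [-0.   -0.    0.14] shift [0.225 0.029 0.181]
```

View pics/w1.png

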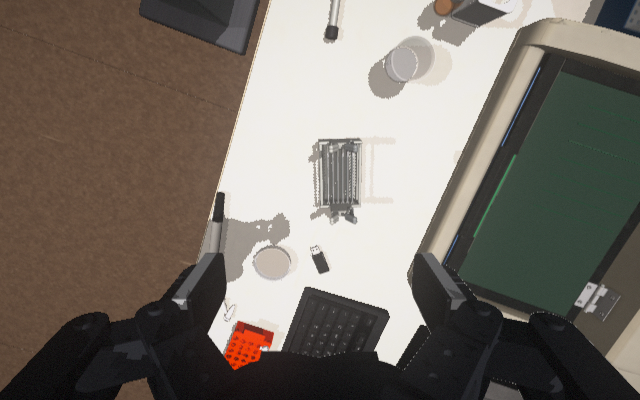

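The wrist view shows the rack at about (340,178), upright in the picture, so the tool is nearly aligned with it. Prongs are at rows ~145 and ~213; I'll measure them.

```bash
python3 - <<'E'
from h import *
np.set_printoptions(precision=1,suppress=True)
f=np.load("/tmp/w1.npz");im,d,K,T=[f[k] for k in("im","d","K","T")]
P=cloud(d,K,T);Z=P[...,2];print("desk",np.median(Z[150:200,270:300]))
M=np.zeros(Z.shape,np.uint8);M[110:240,300:385]=((Z>74)&(Z<105))[110:240,300:385]
n,l,s,c=cv2.connectedComponentsWithStats(M)
for i in range(1,n):
    if s[i,4]>3: print(s[i,4],P[l==i].mean(0),c[i],Z[l==i].min(),Z[l==i].max())
B=np.zeros(Z.shape,np.uint8);B[110:240,300:385]=((Z>12)&(Z<105))[110:240,300:385]
n,l,s,c=cv2.connectedComponentsWithStats(B);i=1+s[1:,4].argmax();q=P[l==i];print("foot",cv2.minAreaRect(q[:,:2].astype(np.float32)))
a=np.hstack([cv2.resize(im[130:230,295:395,::-1],(600,600),interpolation=3)])
cv2.imwrite("pics/w1c.png",a)
E
```

```text
desk 0.5719307934795097
105 [ 510.5 -264.1   87.7] [351.1 147.7] 74.0394145303394 94.90042494072657
81 [ 490.7 -271.9   88.8] [333.3 148.3] 74.45682597072613 95.20424702193816
77 [ 523.7 -356.6   88. ] [334.  218.7] 74.12770568319843 95.26072913923667
97 [ 543.8 -348.8   87.2] [350.7 218.2] 74.44220698950522 94.42421497212058
foot ((517.8793334960938, -310.3642272949219), (58.91923904418945, 102.66207122802734), 20.980199813842773)
```

View pics/w1c.png

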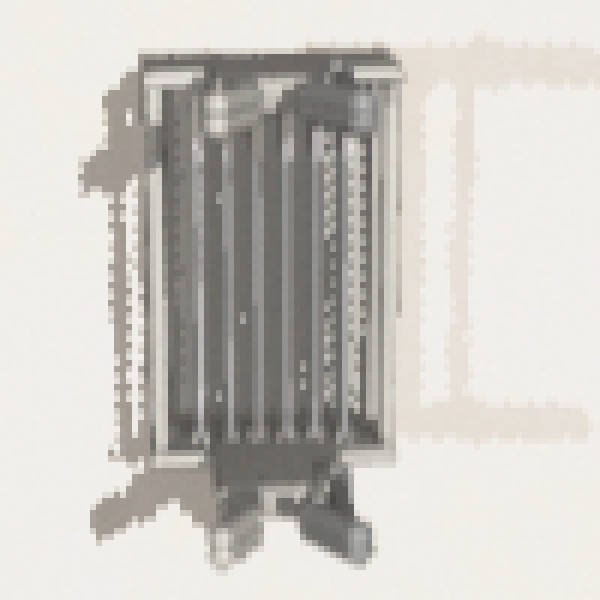

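In the tool's units: 0.225 m / 0.8 = 0.2813, 0.18 m / 0.8 = 0.225, 0.14 rad / 3.1416 = 0.0446.

Request:
move_arm(
  motion=[
    [0, 0, 0.0446, 0.2813, 0.0363, 0.225, 0.04],
    [0, 0, 0.0446, 0.2813, 0.0363, 0.225, 0.04],
    [0, 0, 0.0446, 0.2813, 0.0363, 0.225, 0.04],
    [0, 0, 0.0446, 0.2813, 0.0363, 0.225, 0.04],
    [0, 0, 0.0446, 0.2813, 0.0363, 0.225, 0.04],
    [0, 0, 0.0446, 0.2813, 0.0363, 0.225, 0.04],
    [0, 0, 0.0446, 0.2813, 0.0363, 0.225, 0.04],
  ],
)

```text
clock: 2.28
eef_pos: [430.1, -75.2, 152.0]
tcp_rot: [3.14, 0.001, 1.783]
contact_force: [0.0, -0.0, 0.1]
opening: 0.468
grasp_force: 0.0
```

```bash
python3 - <<'E'
from h import *
np.set_printoptions(precision=3,suppress=True)
im,d,K,T=grab("wrist","w2.png");np.savez("/tmp/w2",im=im,d=d,K=K,T=T);print(sensors.sense())
E
```

```text
{'clock': 2.325, 'qpos': array([-0.177,  0.163,  2.098, -0.   ,  0.879, -0.388]), 'qvel': array([-0.006, -0.004, -0.002,  0.   , -0.002, -0.003]), 'joint_efforts': array([  0.62 , -39.35 , -26.793,   0.026,   0.04 ,   0.021]), 'eef_pos': array([430.379, -75.479, 152.202]), 'tcp_rot': array([3.14 , 0.001, 1.782]), 'contact_force': array([-0.18 , -0.349, -0.395]), 'wrist_torque': array([-0.009, -0.025, -0.079]), 'grasp_force': 0.0, 'opening': 0.4681621478167296}
```

View pics/w2.png

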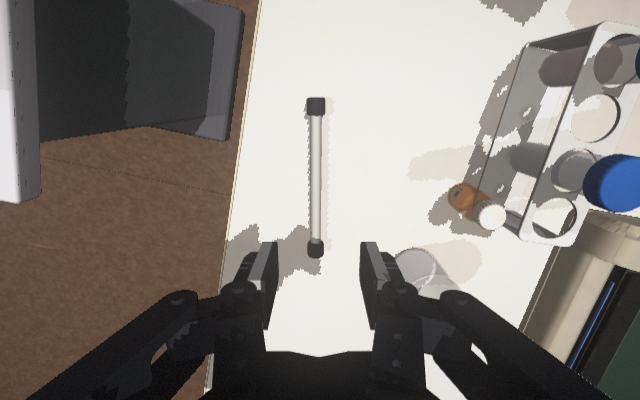

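The wrist view shows the rod's knobs at (316,105) and (316,249), between the fingers' column range. The rack crop shows both forks, the grey jaws on the right (+x) side.

```bash
python3 - <<'E'
from h import *
np.set_printoptions(precision=4,suppress=True)
f=np.load("/tmp/w2.npz");im,d,K,T=[f[k] for k in("im","d","K","T")]
M=np.zeros(d.shape,np.uint8);M[85:270,296:336]=(im.max(-1)<95)[85:270,296:336]
n,l,s,c=cv2.connectedComponentsWithStats(M)
k=[ray(*c[i],K,T,8) for i in range(1,n) if s[i,4]>80];print(s[:,4],k)
a,b=k[0],k[-1];m=(a+b)/2;v=a-b;yaw=np.arctan2(v[1],v[0]);print(m,yaw,np.hypot(*v[:2]))
delta([m[0],m[1],4],yaw)
E
```

```text
[255465    305    230] [array([413.8683,  -7.7382,   8.    ]), array([ 442.0281, -141.1869,    8.    ])]
[427.9482 -74.4625   8.    ] 1.7787611722604924 136.38743320071657
now [430.3788 -75.4789 152.2022] [3.1398 0.0009 1.7825] t 2.325 F [-0.1804 -0.3495 -0.3953]
rotvec [0.0018 0.0009 0.0037] shift [ 0.0016 -0.0024  0.1482]
```

In the tool's units: 0.147 m / 0.8 = 0.1838, -0.0025 m / 0.8 = -0.0031, 0.004 rad / 3.1416 = 0.0013.

Request:
move_arm(
  motion=[
    [0.0006, 0.0003, 0.0013, 0.0019, -0.0031, 0.075, 0.04],
    [0.0006, 0.0003, 0.0013, 0.0019, -0.0031, 0.1375, 0.04],
    [0.0006, 0.0003, 0.0013, 0.0019, -0.0031, 0.1688, 0.035],
    [0.0006, 0.0003, 0.0013, 0.0019, -0.0031, 0.1775, 0.03],
    [0.0006, 0.0003, 0.0013, 0.0019, -0.0031, 0.1838, 0.03],
    [0.0006, 0.0003, 0.0013, 0.0019, -0.0031, 0.1838, 0.03],
  ],
)

```text
clock: 3.08
eef_pos: [427.3, -74.0, 5.0]
tcp_rot: [-3.141, -0.0, 1.779]
contact_force: [0.4, 0.5, 0.4]
opening: 0.353
grasp_force: 0.0
```

In the tool's units: 0.003 m / 0.8 = 0.0038.

Request:
move_arm(
  motion=[
    [0, 0, 0, 0, 0, 0.0038, 0.02],
    [0, 0, 0, 0, 0, 0.0038, 0.005],
    [0, 0, 0, 0, 0, 0.0038, 0.0],
    [0, 0, 0, 0, 0, 0.0038, 0.0],
    [0, 0, 0, 0, 0, 0.0038, 0.0],
  ],
  grip_force=100,
)

```text
clock: 3.7
eef_pos: [426.8, -73.7, 1.9]
tcp_rot: [-3.14, -0.001, 1.78]
contact_force: [-0.2, -0.3, 6.4]
opening: 0.064
grasp_force: 98.4
```

In the tool's units: -0.2 m / 0.8 = -0.25, -0.16 m / 0.8 = -0.2.

Request:
move_arm(
  motion=[
    [0, 0, 0, 0, 0, -0.0125, 0.0],
    [0, 0, 0, 0, 0, -0.0625, 0.0],
    [0, 0, 0, 0, 0, -0.1375, 0.0],
    [0, 0, 0, 0, 0, -0.2, 0.0],
    [0, 0, 0, 0, 0, -0.25, 0.0],
    [0, 0, 0, 0, 0, -0.25, 0.0],
  ],
)

```text
clock: 4.45
eef_pos: [428.7, -74.0, 204.8]
tcp_rot: [3.137, 0.002, 1.78]
contact_force: [0.9, -0.7, -0.5]
opening: 0.068
grasp_force: 98.4
```

```bash
python3 - <<'E'
from h import *
np.set_printoptions(precision=4,suppress=True)
im,d,K,T=grab("wrist","w3.png");np.savez("/tmp/w3",im=im,d=d,K=K,T=T);s=sensors.sense();print(s['opening'],s['grasp_force']);delta([516.7,-309.6,200],1.943)
E
```

```text
0.06856958241950825 98.35021376609802
now [427.4876 -73.8384 202.905 ] [3.1403 0.0003 1.7799] t 4.5 F [-0.0348  0.2246  0.0279]
rotvec [ 0.0013  0.0004 -0.1631] shift [-0.2491  0.0383  0.003 ]
```

View pics/w3.png

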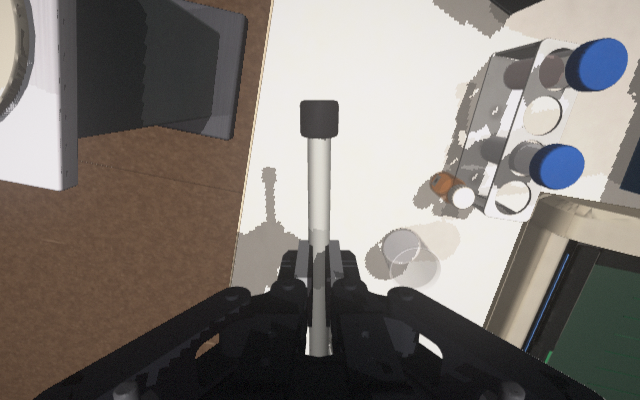

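The rod is held centrally and in line: far knob at (319,118), near end at (319,345). I check its tilt and height in the tool frame.

```bash
python3 - <<'E'
from h import *
np.set_printoptions(precision=4,suppress=True)
f=np.load("/tmp/w3.npz");d,K,T=[f[k] for k in("d","K","T")]
s=sensors.sense();R=Rn.from_euler('xyz',s['tcp_rot'])
Q=(cloud(d,K,T)-s['eef_pos'])@R.as_matrix()
for r in range(142,356,12):
    q=Q[r,312:327]; q=q[(q[:,2]<20)&(q[:,2]>-40)]
    if len(q)>3: print(r,np.median(q[:,0]),np.median(q[:,1]),q[:,2].min())
k=Q[104:134,304:335].reshape(-1,3);k=k[(k[:,2]<20)&(k[:,2]>-40)];print("knob x",np.percentile(k[:,0],[1,50,99]),"y",k[:,1].mean(),"ztop",np.percentile(k[:,2],[2,10]))
E
```

```text
142 57.797489241413 2.190434122496775 -13.630996696231303
154 52.80676998878504 2.1957897504406017 -13.479064140678846
166 47.79728593191664 2.1938236306310497 -13.914376137346617
178 42.62861259086438 2.2020698875535794 -13.906148724930343
190 37.33752056470472 2.2009851598663825 -13.597776571794812
202 31.871733874444143 2.2054043404027586 -13.843233289957976
214 26.360391037686433 2.203953779596402 -13.546905349330691
226 20.758505603613266 2.2103004258668006 -13.914881081197743
238 14.634723817371988 2.2103847707956623 -14.552732109908312
250 8.932933992012755 2.2118633162990182 -16.901476870104442
262 2.947585338826316 2.2167460078394736 -27.063902762983574
274 -3.1445880536095565 2.2160598698508016 -36.63553336083846
286 -9.730054215434933 2.221953602192393 -39.50894159739708
298 -16.354281007566726 2.2237316934607265 -39.15363844016218
310 -23.296325612062326 2.228485568965501 -39.145090114635096
322 -29.99098070419074 2.2289372400548952 -38.38849836112735
334 -36.9086530515212 2.2289973166866903 -13.987037969931997
346 -44.459755131988764 2.2341294319850853 -13.961464103311409
knob x [61.5669 67.2666 72.7843] y 2.184279778436271 ztop [-16.9087 -16.4124]
```

In the tool's units: -0.249 m / 0.8 = -0.3113, 0.09 m / 0.8 = 0.1125, -0.163 rad / 3.1416 = -0.0519.

Request:
move_arm(
  motion=[
    [0, 0, -0.0519, -0.3113, 0.0463, 0, 0],
    [0, 0, -0.0519, -0.3113, 0.0463, 0, 0],
    [0, 0, -0.0519, -0.3113, 0.0463, 0, 0],
    [0, 0, -0.0519, -0.3113, 0.0463, 0, 0],
    [0, 0, -0.0519, -0.3113, 0.0463, 0.0375, 0],
    [0, 0, -0.0519, -0.3113, 0.0463, 0.075, 0],
    [0, 0, -0.0519, -0.3113, 0.0463, 0.1125, 0],
    [0, 0, -0.0519, -0.3113, 0.0463, 0.1125, 0],
  ],
)

```text
clock: 5.5
eef_pos: [511.9, -308.1, 107.4]
tcp_rot: [-3.135, -0.007, 1.943]
contact_force: [-0.4, -0.2, -0.4]
opening: 0.067
grasp_force: 98.4
```

Request:
move_arm(
  motion=[
    [0, 0, 0, 0, 0, 0, 0],
    [0, 0, 0, 0, 0, 0, 0],
  ],
)

```text
clock: 5.75
eef_pos: [515.2, -309.9, 112.1]
tcp_rot: [-3.141, 0.0, 1.943]
contact_force: [0.2, 0.6, -0.8]
opening: 0.067
grasp_force: 98.4
```

```bash
python3 - <<'E'
from h import *
np.set_printoptions(precision=4,suppress=True)
im,d,K,T=grab("wrist","w4.png");s=sensors.sense();np.savez("/tmp/w4",im=im,d=d,K=K,T=T,p=s['eef_pos'],r=s['tcp_rot'])
delta([515.3,-309.5,112],1.943)
R=Rn.from_euler('xyz',s['tcp_rot']);Q=(cloud(d,K,T)-s['eef_pos'])@R.as_matrix();Z=cloud(d,K,T)[...,2]
M=((Z>72)&(Z<98)&(abs(Q[...,0])<70)&(abs(Q[...,1])<40)).astype(np.uint8)
n,l,st,c=cv2.connectedComponentsWithStats(M)
for i in range(1,n):
    if st[i,4]>20: q=Q[l==i];print(st[i],c[i],q.mean(0),q.min(0),q.max(0))
E
```

```text
now [ 515.1505 -309.9416  112.1718] [-3.141   0.0002  1.9429] t 5.8 F [-0.3856  0.0764 -1.013 ]
rotvec [-0.0006  0.0002 -0.0001] shift [0.0004 0.0003 0.0002]
[331 147  25  24 477] [342.7358 158.8386] [44.9293 13.5926 23.5063] [39.1001  7.7231 17.3119] [49.1135 19.9998 40.0232]
[288 149  20  23 357] [297.3585 159.9188] [ 44.7175 -10.0169  21.4082] [ 39.0828 -14.8833  16.5271] [49.1179 -5.3189 39.145 ]
```

View pics/w4.png

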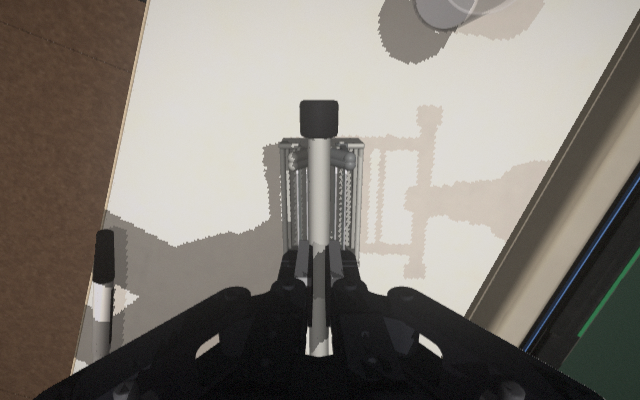

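The rod lies midway between the two prongs of the far clip (prongs at columns 297 and 343, rod at 319), so I press down.

In the tool's units: 0.039 m / 0.8 = 0.0488, -0.001 m / 0.8 = -0.0013.

Request:
move_arm(
  motion=[
    [0, 0, 0, -0.0013, 0, 0.015, 0],
    [0, 0, 0, -0.0013, 0, 0.0275, 0],
    [0, 0, 0, -0.0013, 0, 0.035, 0],
    [0, 0, 0, -0.0013, 0, 0.04, 0],
    [0, 0, 0, -0.0013, 0, 0.045, 0],
    [0, 0, 0, -0.0013, 0, 0.0488, 0],
  ],
  grip_force=120,
)

```text
clock: 6.55
eef_pos: [515.4, -311.1, 72.1]
tcp_rot: [-3.141, 0.0, 1.943]
contact_force: [0.1, -0.7, 0.6]
opening: 0.057
grasp_force: 120.0
```

In the tool's units: 0.004 m / 0.8 = 0.005, 0.002 m / 0.8 = 0.0025.

Request:
move_arm(
  motion=[
    [0, 0, 0, 0, 0, 0.0025, 0],
    [0, 0, 0, 0, 0, 0.005, 0],
    [0, 0, 0, 0, 0, 0.005, 0],
  ],
)

```text
clock: 6.92
eef_pos: [514.6, -310.4, 67.8]
tcp_rot: [-3.14, -0.002, 1.943]
contact_force: [0.4, 0.0, -1.1]
opening: 0.051
grasp_force: 119.8
```

In the tool's units: 0.002 m / 0.8 = 0.0025.

Request:
move_arm(
  motion=[
    [0, 0, 0, 0, 0, 0.0025, 0],
    [0, 0, 0, 0, 0, 0.0025, 0],
  ],
)

```text
clock: 7.18
eef_pos: [515.3, -311.0, 67.2]
tcp_rot: [-3.141, -0.0, 1.943]
contact_force: [-1.7, -0.1, 11.9]
opening: 0.052
grasp_force: 121.0
```

In the tool's units: 0.002 m / 0.8 = 0.0025, 0.001 m / 0.8 = 0.0013.

Request:
move_arm(
  motion=[
    [0, 0, 0, 0, 0, 0.0013, 0],
    [0, 0, 0, 0, 0, 0.0025, 0],
    [0, 0, 0, 0, 0, 0.0025, 0],
  ],
)

```text
clock: 7.55
eef_pos: [515.4, -311.1, 66.9]
tcp_rot: [-3.141, 0.0, 1.942]
contact_force: [-7.9, 3.6, 29.2]
opening: 0.053
grasp_force: 123.2
```

```bash
python3 - <<'E'
from h import *
np.set_printoptions(precision=2,suppress=True)
im,d,K,T=grab("wrist","w5.png");s=sensors.sense();print(s['eef_pos'],s['contact_force'],s['opening'],s['grasp_force'])
im2,d2,_,_=grab("scene")
cv2.imwrite("pics/c5.png",np.hstack([cv2.resize(im[90:270,240:400,::-1],(400,450),interpolation=3),cv2.resize(im2[190:310,370:476,::-1],(400,450),interpolation=3)]))
E
```

```text
[ 515.37 -311.13   66.91] [-7.66  2.77 29.17] 0.047515483909239264 123.21765303611755
```

View pics/c5.png

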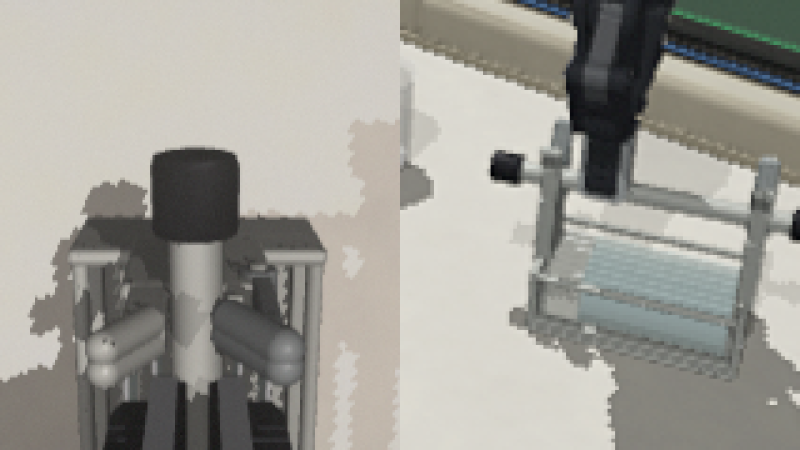

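Both views show the rod down between the prongs; I measure its height and check that the rack hasn't moved.

```bash
python3 - <<'E'
from h import *
np.set_printoptions(precision=2,suppress=True)
im,d,K,T=grab("wrist");s=sensors.sense();R=Rn.from_euler('xyz',s['tcp_rot']);W=cloud(d,K,T);Q=(W-s['eef_pos'])@R.as_matrix();Z=W[...,2]
print("desk",np.median(Z[100:140,250:280]))
for r in range(188,240,8): print(r,np.median(Q[r,315:324,0]),Z[r,312:328].max(),np.median(Z[r,316:323]))
print("near end",[(r,Q[r,319,0],np.sort(Z[r,314:325])[-3]) for r in range(330,352,6)])
print("knob top",np.percentile(Z[155:180,305:332],[50,90,98]))
for a,b in((270,305),(325,365)):
    z=Z[210:250,a:b];q=Q[210:250,a:b];m=(z>72)&(z<100);print("prong z",np.percentile(z[m],[50,95,100]),q[m].mean(0),q[m].min(0),q[m].max(0))
print(s['wrist_torque'],s['contact_force'])
E
```

```text
desk 0.44894781799429495
188 37.6133287880355 75.4850649970341 74.75895690888925
196 33.907271232945575 75.16915681212254 74.62431921598022
204 30.16213849521482 75.74375485620507 74.52705284711686
212 26.228979857331108 76.50979462382355 74.56124725119258
220 22.604682661886542 209.85041096969755 75.12287996586906
228 18.537222095668184 80.49568706679207 74.28707352634643
236 14.601530346501422 75.6247373634668 74.43360056814376
near end [(330, np.float64(-36.84891964233405), np.float64(76.14820435420094)), (336, np.float64(-40.41747012202061), np.float64(75.451650972436)), (342, np.float64(-44.16809439450211), np.float64(75.18791327940056)), (348, np.float64(-48.20823258490864), np.float64(75.43297820013112))]
knob top [76.82 77.96 78.78]
prong z [89.36 94.37 95.78] [ 24.04 -10.52 -20.95] [ 10.4  -17.01 -28.87] [28.76 -5.23 -5.25]
prong z [86.4  93.82 95.12] [ 23.18  10.36 -18.75] [ 10.42   3.77 -28.23] [28.64 18.17 -5.12]
[ 0.62  1.33 -0.17] [-7.22  2.97 29.24]
```

The rod's axis is at 70 mm at both ends, so it is home. However, rod and rack slid about 20 mm along the rod relative to the fingers. With the rod held by the clips, I can let go, re-centre and take a deeper grip at the middle.

Request:
move_arm(
  motion=[
    [0, 0, 0, 0, 0, -0.0038, 0.0],
    [0, 0, 0, 0, 0, -0.0038, 0.0],
    [0, 0, 0, 0, 0, -0.0038, 0.02],
    [0, 0, 0, 0, 0, -0.0038, 0.04],
    [0, 0, 0, 0, 0, -0.0038, 0.04],
    [0, 0, 0, 0, 0, -0.0038, 0.04],
  ],
  grip_force=20,
)

```text
clock: 8.45
eef_pos: [514.5, -310.4, 66.6]
tcp_rot: [-3.139, -0.002, 1.943]
contact_force: [-0.6, 0.5, -0.0]
opening: 0.464
grasp_force: 0.0
```

In the tool's units: -0.12 m / 0.8 = -0.15, -0.08 m / 0.8 = -0.1.

Request:
move_arm(
  motion=[
    [0, 0, 0, 0, 0, -0.05, 0.04],
    [0, 0, 0, 0, 0, -0.1, 0.04],
    [0, 0, 0, 0, 0, -0.15, 0.04],
    [0, 0, 0, 0, 0, -0.15, 0.04],
    [0, 0, 0, 0, 0, -0.15, 0.04],
  ],
)

```text
clock: 9.07
eef_pos: [514.6, -310.3, 186.4]
tcp_rot: [-3.139, -0.002, 1.943]
contact_force: [-0.7, 0.8, 0.4]
opening: 0.471
grasp_force: 0.0
```

```bash
python3 - <<'E'
from h import *
np.set_printoptions(precision=2,suppress=True)
im,d,K,T=grab("wrist","w6.png");s=sensors.sense();R=Rn.from_euler('xyz',s['tcp_rot']);W=cloud(d,K,T);Q=(W-s['eef_pos'])@R.as_matrix();Z=W[...,2]
np.savez("/tmp/w6",im=im,d=d,K=K,T=T,p=s['eef_pos'],r=s['tcp_rot']);print(s['eef_pos'],s['tcp_rot'],s['contact_force'],s['clock'])
E
```

```text
[ 514.37 -310.21  185.82] [-3.14 -0.    1.94] [ 0.11 -0.13 -0.12] 9.125
```

View pics/w6.png

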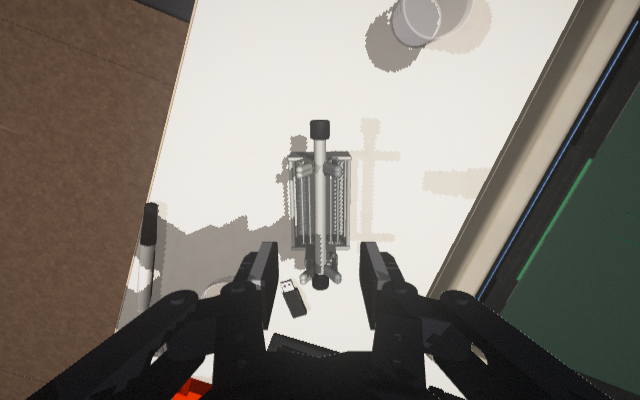

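The rod sits in both clips: knobs at (320,129) and (320,282). I measure where the rod middle is now.

```bash
python3 - <<'E'
from h import *
np.set_printoptions(precision=2,suppress=True)
f=np.load("/tmp/w6.npz");im,d,K,T,p,r=[f[k] for k in("im","d","K","T","p","r")]
R=Rn.from_euler('xyz',r);W=cloud(d,K,T);Q=(W-p)@R.as_matrix();Z=W[...,2]
k=[]
for a,b in((115,142),(272,292)):
    M=np.zeros(d.shape,np.uint8);M[a:b,306:334]=(im.max(-1)<80)[a:b,306:334]
    n,l,s,c=cv2.connectedComponentsWithStats(M);i=1+s[1:,4].argmax();x=ray(*c[i],K,T,70);k.append(x);print(s[i],x,(x-p)@R.as_matrix(),"top",np.percentile(Z[l==i],[50,95]))
m=sum(k)/2;v=k[0]-k[1];yaw=np.arctan2(v[1],v[0]);print("mid",m,yaw,np.hypot(*v[:2]))
for a,b in((150,166),(178,195),(205,225),(230,245)): print("rod top",np.median(Z[a:b,318:322]),Z[a:b,317:323].max())
M=((Z>78)&(Z<99)&(abs(Q[...,0]+20)<70)&(abs(Q[...,1])<30)).astype(np.uint8);n,l,s,c=cv2.connectedComponentsWithStats(M)
for i in range(1,n):
    if s[i,4]>15: print("prong",s[i,4],Q[l==i].mean(0),W[l==i].mean(0),c[i])
delta([m[0],m[1],100],yaw)
E
```

```text
[311 120  18  20 313] [ 496.98 -261.35   70.  ] [ 51.52   1.9  115.96] top [77.02 78.8 ]
[312 272  17  18 226] [ 547.38 -389.36   70.  ] [-86.05   2.33 115.58] top [77.08 79.12]
mid [ 522.18 -325.35   70.  ] 1.9459198145519832 137.57501370102523
rod top 75.17399632352772 329.46782754189167
rod top 75.31754441207327 76.86329176863447
rod top 75.32464800654695 329.46782754189167
rod top 75.25336102443069 76.44232049616849
prong 237 [22.61 11.74 97.76] [ 516.72 -284.74   88.08] [332.39 169.89]
prong 209 [22.11 -9.98 96.72] [ 496.68 -293.09   89.19] [303.98 170.81]
prong 184 [-68.8   -8.74  97.26] [ 530.87 -377.34   88.4 ] [306.89 275.27]
prong 207 [-68.29  13.09  98.26] [ 551.02 -368.93   87.34] [332.57 274.13]
prong 52 [-82.96   2.4  107.06] [ 546.36 -386.47   78.52] [319.94 283.42]
now [ 514.37 -310.21  185.82] [-3.14 -0.    1.94] t 9.125 F [ 0.11 -0.13 -0.12]
rotvec [-0. -0. -0.] shift [-0.02  0.    0.09]
```

In the tool's units: 0.134 m / 0.8 = 0.1675, -0.02 m / 0.8 = -0.025.

Request:
move_arm(
  motion=[
    [0, 0, 0, -0.025, 0, 0.0375, 0.04],
    [0, 0, 0, -0.025, 0, 0.0875, 0.04],
    [0, 0, 0, -0.025, 0, 0.125, 0.04],
    [0, 0, 0, -0.025, 0, 0.15, 0.04],
    [0, 0, 0, -0.025, 0, 0.1675, 0.04],
    [0, 0, 0, -0.025, 0, 0.1675, 0.04],
    [0, 0, 0, -0.025, 0, 0.1675, 0.04],
  ],
)

```text
clock: 10.0
eef_pos: [522.6, -329.5, 53.8]
tcp_rot: [-3.141, -0.0, 1.943]
contact_force: [0.1, -0.2, 0.6]
opening: 0.466
grasp_force: 0.0
```

Request:
move_arm(
  motion=[
    [0, 0, 0, 0, 0, 0, 0.02],
    [0, 0, 0, 0, 0, 0, 0.0],
    [0, 0, 0, 0, 0, 0, 0.0],
    [0, 0, 0, 0, 0, 0, 0.0],
    [0, 0, 0, 0, 0, 0, 0.0],
    [0, 0, 0, 0, 0, 0, 0.0],
  ],
  grip_force=80,
)

```text
clock: 10.75
eef_pos: [522.5, -329.4, 53.9]
tcp_rot: [-3.141, -0.0, 1.943]
contact_force: [-0.5, -0.2, 6.6]
opening: 0.085
grasp_force: 78.2
```

A short press confirms it is home, then I check the height again.

In the tool's units: 0.002 m / 0.8 = 0.0025, 0.001 m / 0.8 = 0.0013.

Request:
move_arm(
  motion=[
    [0, 0, 0, 0, 0, 0.0013, 0.0],
    [0, 0, 0, 0, 0, 0.0025, 0.0],
    [0, 0, 0, 0, 0, 0.0025, 0.0],
    [0, 0, 0, 0, 0, 0.0025, 0.0],
  ],
)

```text
clock: 11.25
eef_pos: [522.6, -329.5, 53.5]
tcp_rot: [-3.141, 0.0, 1.943]
contact_force: [-5.7, 4.1, 23.3]
opening: 0.084
grasp_force: 80.1
```

```bash
cat > chk.py <<'E'
from h import *
np.set_printoptions(precision=2,suppress=True)
im,d,K,T=grab("wrist");s=sensors.sense();R=Rn.from_euler('xyz',s['tcp_rot']);W=cloud(d,K,T);Q=(W-s['eef_pos'])@R.as_matrix()
x,y,z=Q[...,0],Q[...,1],Q[...,2]
print(s['eef_pos'],s['contact_force'],s['clock'])
for a,b in((20,28),(28,36),(52,56),(-40,-30),(-55,-40)):
    m=(x>a)&(x<b)&(abs(y-2.2)<2)&(z>-45)&(z<0)
    if m.sum()>5: print("rod",a,b,np.percentile(z[m],[5,50]),W[m][:,2].max())
m=(x>58)&(x<80)&(abs(y-2.2)<7)&(z>-45)&(z<0);print("knob x",np.percentile(x[m],[2,98]),np.percentile(z[m],5))
for n,m in(("L",(y<-2)&(y>-20)),("R",(y>6)&(y<24))):
    m=m&(x>34)&(x<56)&(z>-48)&(z<-25);q=Q[m]
    if len(q)>5: print("prong",n,len(q),q.mean(0),q.min(0),q.max(0))
E
python3 chk.py
```

```text
[ 522.63 -329.52   53.52] [-4.97  4.22 23.55] 11.3
rod 20 28 [-22.27 -21.04] 76.83331614946472
rod 28 36 [-22.39 -21.11] 76.55277925756991
rod 52 56 [-22.29 -21.09] 76.53313391681428
rod -40 -30 [-22.3  -21.25] 76.45556284966099
rod -55 -40 [-21.53 -21.1 ] 75.09418145810092
knob x [58.6  79.62] -24.775500581635512
prong L 1011 [ 43.73 -10.89 -35.79] [ 38.03 -17.39 -41.88] [ 48.28  -4.82 -25.08]
prong R 1003 [ 44.31  11.79 -35.75] [ 38.28   6.01 -41.91] [ 48.34  17.99 -25.03]
```

In the tool's units: -0.06 m / 0.8 = -0.075, -0.04 m / 0.8 = -0.05.

Request:
move_arm(
  motion=[
    [0, 0, 0, 0, 0, -0.0038, 0.0],
    [0, 0, 0, 0, 0, -0.01, 0.0],
    [0, 0, 0, 0, 0, -0.025, 0.0],
    [0, 0, 0, 0, 0, -0.05, 0.0],
    [0, 0, 0, 0, 0, -0.075, 0.0],
    [0, 0, 0, 0, 0, -0.075, 0.0],
    [0, 0, 0, 0, 0, -0.075, 0.0],
  ],
)

```text
clock: 12.18
eef_pos: [522.0, -329.1, 111.0]
tcp_rot: [-3.14, -0.001, 1.943]
contact_force: [0.2, 0.2, -3.3]
opening: 0.082
grasp_force: 78.3
```

```bash
python3 chk.py; python3 -c "
from h import *
delta([553,195,240],1.232)
im,d,K,T=grab('scene');cv2.imwrite('pics/s7.png',cv2.resize(im[100:320,230:520,::-1],(725,550)))"
```

```text
[ 521.7  -328.92  110.5 ] [-0.5   0.76 -3.83] 12.225
rod 20 28 [-22.54 -21.56] 133.63137176594046
rod 28 36 [-22.53 -21.5 ] 133.68640411813652
rod 52 56 [-22.89 -21.54] 134.00425029723624
rod -40 -30 [-22.35 -21.55] 133.11299128202444
rod -55 -40 [-22.01 -21.16] 132.48006710966553
knob x [58.65 79.46] -25.051340365604197
prong L 941 [ 43.1   -9.57 -34.54] [ 37.29 -15.7  -40.91] [ 47.5   -3.6  -25.08]
prong R 1019 [ 43.31  12.81 -33.4 ] [ 37.56   6.25 -39.72] [ 47.53  19.42 -25.  ]
now [ 521.70439965 -328.92438282  110.49814309] [-3.13926097e+00 -1.98260475e-03  1.94280487e+00] t 12.225 F [-0.49818266  0.76330555 -3.83441092]
rotvec [-0.0029 -0.0011  0.7108] shift [ 0.477   0.2193 -0.1291]
```

View pics/s7.png

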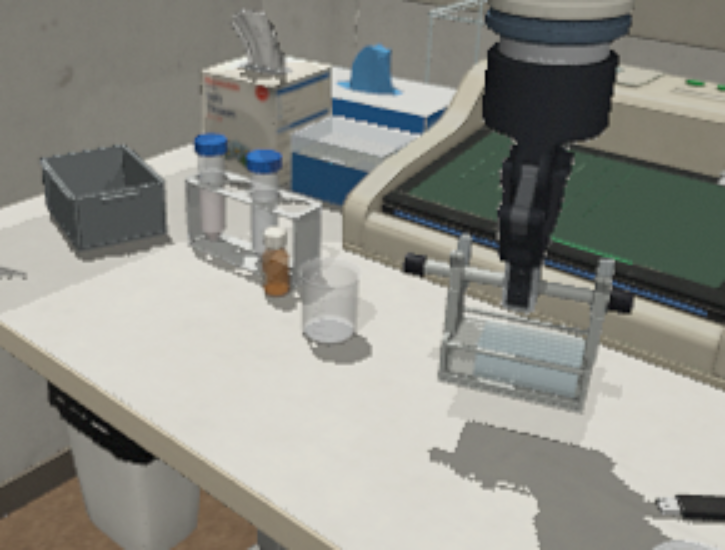

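The rack is lifted level, hanging by the rod, with obstacles undisturbed. Now up, then across.

In the tool's units: 0.175 m / 0.8 = 0.2188, 0.14 m / 0.8 = 0.175, 0.05 rad / 3.1416 = 0.0159.

Request:
move_arm(
  motion=[
    [0, 0, 0, 0, 0, -0.05, 0.0],
    [0, 0, 0, 0, 0, -0.1, 0.0],
    [0, 0, 0, 0.0125, 0.0063, -0.1438, 0.0],
    [0, 0, 0.0159, 0.0438, 0.02, -0.1625, 0.0],
    [0, 0, 0.0318, 0.0875, 0.04, -0.1625, 0.0],
    [0, 0, 0.0477, 0.1313, 0.06, -0.1625, 0.0],
    [0, 0, 0.0637, 0.175, 0.08, -0.1625, 0.0],
    [0, 0, 0.0828, 0.2188, 0.1, -0.1625, 0.0],
  ],
)

```text
clock: 13.28
eef_pos: [532.9, -135.8, 240.2]
tcp_rot: [-3.138, -0.001, 1.681]
contact_force: [0.7, -0.6, -3.2]
opening: 0.085
grasp_force: 78.5
```

```bash
python3 -c "
from h import *
delta([553,195,240],1.232)"
```

```text
now [ 532.87101874 -135.83917374  240.24454804] [-3.13830530e+00 -1.28761382e-03  1.68082582e+00] t 13.275 F [ 0.74825281 -0.64574952 -3.24707655]
rotvec [-0.0035 -0.0005  0.4488] shift [0.3266 0.0563 0.0005]
```

In the tool's units: 0.32 m / 0.8 = 0.4, 0.294 m / 0.8 = 0.3675, 0.449 rad / 3.1416 = 0.1429.

Request:
move_arm(
  motion=[
    [0, 0, 0.0191, 0.0525, 0.0088, 0, 0.0],
    [0, 0, 0.0382, 0.105, 0.0175, 0, 0.0],
    [0, 0, 0.0573, 0.1575, 0.0275, 0, 0.0],
    [0, 0, 0.0764, 0.21, 0.0363, 0, 0.0],
    [0, 0, 0.0955, 0.2625, 0.045, 0, 0.0],
    [0, 0, 0.1146, 0.315, 0.0538, 0, 0.0],
    [0, 0, 0.1337, 0.3675, 0.0625, 0, 0.0],
    [0, 0, 0.1429, 0.4, 0.0688, 0, 0.0],
  ],
)

```text
clock: 14.28
eef_pos: [551.7, 188.8, 240.3]
tcp_rot: [-3.138, 0.001, 1.234]
contact_force: [-0.1, -0.7, -2.8]
opening: 0.085
grasp_force: 78.5
```

Request:
move_arm(
  motion=[
    [0, 0, 0, 0.005, 0, 0, 0.0],
    [0, 0, 0, 0.0075, 0, 0, 0.0],
    [0, 0, 0, 0.0075, 0, 0, 0.0],
    [0, 0, 0, 0.0075, 0, 0, 0.0],
  ],
)

```text
clock: 14.78
eef_pos: [554.2, 191.8, 241.1]
tcp_rot: [-3.139, 0.0, 1.233]
contact_force: [-0.3, -0.4, -3.0]
opening: 0.085
grasp_force: 78.5
```

```bash
python3 chk.py; python3 - <<'E'
from h import *
np.set_printoptions(precision=3,suppress=True)
delta([553,195,145],1.232)
im,d,K,T=grab("top","t8.png");W=cloud(d,K,T);np.savez("/tmp/t8",im=im,d=d,K=K,T=T)
im,d,K,T=grab("wrist","w8.png");np.savez("/tmp/w8",im=im,d=d,K=K,T=T)
E
```

```text
[554.23 191.92 241.2 ] [ 0.71  0.29 -3.95] 14.825
rod 20 28 [-21.96 -20.88] 263.76076485373625
rod 28 36 [-21.97 -20.93] 263.73679798009914
rod 52 56 [-22.   -20.91] 263.53081903923703
rod -40 -30 [-21.94 -20.92] 263.7743805580707
rod -55 -40 [-21.14 -20.81] 262.40871165133717
knob x [58.71 79.52] -24.631482632454258
prong L 889 [ 43.97  -9.22 -34.72] [ 38.22 -15.01 -40.59] [ 48.28  -3.7  -25.02]
prong R 971 [ 44.    13.5  -32.18] [ 38.02   6.13 -37.91] [ 48.22  20.2  -25.01]
now [554.233 191.924 241.198] [-3.139  0.     1.233] t 14.825 F [ 0.711  0.294 -3.945]
rotvec [-0.002  0.     0.001] shift [ 0.003 -0.002  0.096]
```

View pics/w8.png

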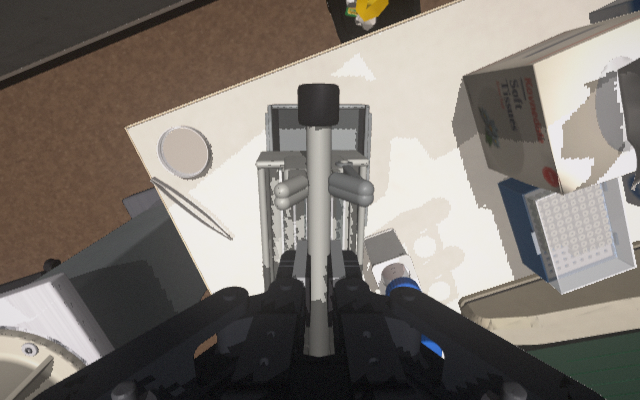

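The rack hangs over the trough, which shows at cols 267–371, rows 105–175, aligned. Rack prongs (290,187) and (352,187) suggest it has rolled about 0.1 rad about the rod, so I counter-tilt the tool slightly and re-measure, also checking the trough from this view.

In the tool's units: -0.09 rad / 3.1416 = -0.0286.

Request:
move_arm(
  motion=[
    [-0.0095, 0, 0, 0, 0, 0, 0.0],
    [-0.0191, 0, 0, 0, 0, 0, 0.0],
    [-0.0286, 0, 0, 0, 0, 0, 0.0],
    [-0.0286, 0, 0, 0, 0, 0, 0.0],
    [-0.0286, 0, 0, 0, 0, 0, 0.0],
    [-0.0286, 0, 0, 0, 0, 0, 0.0],
  ],
)

```text
clock: 15.68
eef_pos: [554.4, 192.7, 241.2]
tcp_rot: [3.054, 0.0, 1.234]
contact_force: [-0.6, -0.1, -2.9]
opening: 0.085
grasp_force: 78.5
```

```bash
sed -i "s/R=Rn.from_euler('xyz',s\['tcp_rot'\])/R=Rn.from_euler('xyz',[np.pi,0,s['tcp_rot'][2]])/" chk.py; python3 chk.py; python3 - <<'E'
from h import *
np.set_printoptions(precision=2,suppress=True)
f=np.load("/tmp/w8.npz");im,d,K,T=[f[k] for k in("im","d","K","T")]
p=np.array([554.2,191.9,241.2]);R=Rn.from_euler('xyz',[np.pi,0,1.233]).as_matrix()
W=cloud(d,K,T);Q=(W-p)@R;m=(W[...,2]>54)&(W[...,2]<65)&(abs(Q[...,1])<70)&(Q[...,0]<90)&(Q[...,0]>0)
q=Q[m];print("rim x max",np.percentile(q[:,0],[98,99.5]),"y",np.percentile(q[:,1],[1,99]))
for a in(35,45,55,65):
    u=q[abs(q[:,0]-a)<4][:,1]
    if len(u)>3:print(a,u.min(),u.max())
f=np.load("/tmp/t8.npz");im,d,K,T=[f[k] for k in("im","d","K","T")];W=cloud(d,K,T)
Z=W[...,2];Q=(W-p)@R
print("held rack/gripper from top; rims only:")
m=(Z>54)&(Z<65)&(abs(Q[...,0])<90)&(abs(Q[...,1])<70);q=Q[m];print(len(q),q.min(0),q.max(0))
# obstacles
for n,b,lo,hi in(("tubes",(245,135,335,185),112,122),("beaker",(340,160,375,200),40,75)):
    M=np.zeros(Z.shape,np.uint8);M[b[1]:b[3],b[0]:b[2]]=((Z>lo)&(Z<hi))[b[1]:b[3],b[0]:b[2]];k,l,s,c=cv2.connectedComponentsWithStats(M)
    print(n,[W[l==i].mean(0) for i in range(1,k) if s[i,4]>40])
E
```

```text
[554.35 192.61 241.12] [ 0.47  0.59 -2.89] 15.725
rod 20 28 [-21.6  -20.17] 262.94382980176283
rod 28 36 [-21.66 -20.22] 263.5090943950347
rod 52 56 [-21.66 -20.21] 263.3003238007956
rod -40 -30 [-21.8  -20.56] 263.6795429872381
rod -55 -40 [-20.93 -19.44] 262.3372099144253
knob x [58.56 79.63] -24.704222029481777
prong L 876 [ 44.13 -12.25 -34.04] [ 38.37 -18.12 -39.65] [ 48.48  -5.98 -25.01]
prong R 907 [ 44.27  11.1  -33.68] [ 38.51   6.03 -39.17] [ 48.6   17.24 -25.03]
rim x max [70.24 70.26] y [-53.07  52.26]
35 -53.334056705543865 52.22695829108325
45 -52.819671438856226 52.66527899368993
55 -53.37896112534825 52.188906567244196
65 -52.70544781393748 51.75530796942312
held rack/gripper from top; rims only:
440 [-71.73 -54.99 176.45] [ 61.32  50.9  187.14]
tubes [array([598.18, -10.06, 116.94]), array([595.2 ,  61.6 , 117.07])]
beaker [array([ 548.02, -144.66,   57.21])]
```

Level now, obstacles unmoved, and lateral centring agrees to about 1 mm. I'll shift 4.5 mm along and go straight down about 100 mm.

In the tool's units: 0.1 m / 0.8 = 0.125, 0.089 m / 0.8 = 0.1113.

Request:
move_arm(
  motion=[
    [0, 0, 0, 0.0056, -0.0015, 0.0175, 0.0],
    [0, 0, 0, 0.0056, -0.0038, 0.0425, 0.0],
    [0, 0, 0, 0.0056, -0.0059, 0.0675, 0.0],
    [0, 0, 0, 0.0056, -0.008, 0.0913, 0.0],
    [0, 0, 0, 0.0056, -0.0098, 0.1113, 0.0],
    [0, 0, 0, 0.0056, -0.011, 0.125, 0.0],
    [0, 0, 0, 0.0056, -0.011, 0.125, 0.0],
    [0, 0, 0, 0.0056, -0.011, 0.125, 0.0],
  ],
)

```text
clock: 16.73
eef_pos: [556.1, 197.1, 141.3]
tcp_rot: [3.053, -0.0, 1.234]
contact_force: [0.0, 0.5, -2.8]
opening: 0.085
grasp_force: 78.5
```

```bash
python3 chk.py; python3 - <<'E'
from h import *
np.set_printoptions(precision=2,suppress=True)
im,d,K,T=grab("wrist");s=sensors.sense();R=Rn.from_euler('xyz',[np.pi,0,s['tcp_rot'][2]]).as_matrix()
W=cloud(d,K,T);Q=(W-s['eef_pos'])@R;m=(W[...,2]>55)&(W[...,2]<65)&(abs(Q[...,1])<70)&(Q[...,0]<90)&(Q[...,0]>0);q=Q[m]
print(s['eef_pos'],"rim x",np.percentile(q[:,0],[90,98,99.5]),"y",np.percentile(q[:,1],[1,99]))
cv2.imwrite("pics/w9.png",im[40:330,180:460,::-1])
im2=grab("scene")[0]
cv2.imwrite("pics/s9.png",np.hstack([cv2.resize(im[60:300,220:420,::-1],(400,480)),cv2.resize(im2[110:230,230:330,::-1],(400,480),interpolation=3)]))
E
```

```text
[556.25 197.08 141.5 ] [-0.74  0.1  -2.89] 16.775
rod 20 28 [-21.16 -20.06] 163.39378660756392
rod 28 36 [-21.4  -20.01] 163.98465228203924
rod 52 56 [-21.18 -20.03] 163.37585955210142
rod -40 -30 [-21.26 -20.02] 163.1178995586589
rod -55 -40 [-20.44 -20.03] 162.00027234399025
knob x [58.64 79.58] -24.36930961171067
prong L 862 [ 43.99 -12.36 -33.92] [ 38.49 -18.02 -39.3 ] [ 48.36  -6.1  -25.01]
prong R 897 [ 44.15  11.01 -33.48] [ 38.44   6.   -38.59] [ 48.29  17.08 -25.01]
[556.21 197.08 141.55] rim x [64.81 69.79 71.09] y [-53.21  52.04]
```

View pics/s9.png

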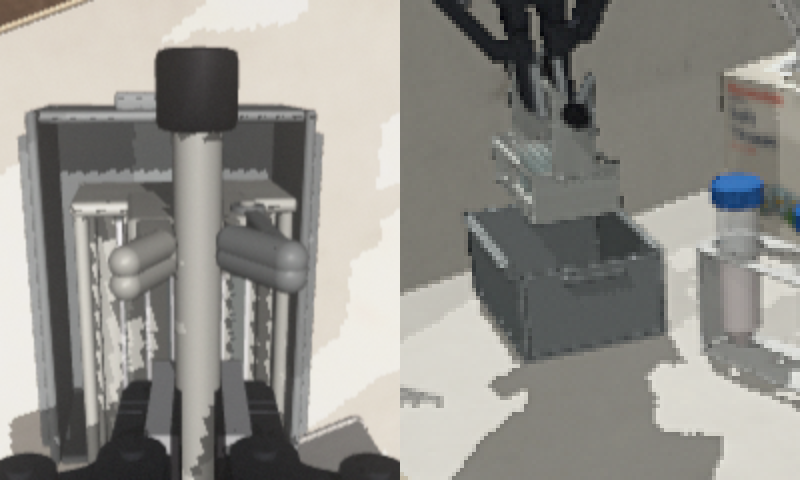

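The wrist crop shows the rack (left) centred over the trough's mouth and parallel to it. In the scene crop it hangs clear above the rim, about 25 mm by my measurement, so I lower it 9 mm more.

In the tool's units: 0.009 m / 0.8 = 0.0113, -0.0008 m / 0.8 = -0.001.

Request:
move_arm(
  motion=[
    [0, 0, 0, 0, -0.0004, 0.0038, 0.0],
    [0, 0, 0, 0, -0.0006, 0.0075, 0.0],
    [0, 0, 0, 0, -0.001, 0.0113, 0.0],
    [0, 0, 0, 0, -0.001, 0.0113, 0.0],
    [0, 0, 0, 0, -0.001, 0.0113, 0.0],
    [0, 0, 0, 0, -0.001, 0.0113, 0.0],
    [0, 0, 0, 0, -0.001, 0.0113, 0.0],
    [0, 0, 0, 0, -0.001, 0.0113, 0.0],
  ],
)

```text
clock: 17.88
eef_pos: [555.7, 196.9, 131.8]
tcp_rot: [3.054, 0.0, 1.234]
contact_force: [-0.3, 0.8, -2.9]
opening: 0.085
grasp_force: 78.5
```

```bash
python3 chk.py; python3 -c "
from h import *
im,d,K,T=grab('scene');W=cloud(d,K,T);print(sensors.sense()['qvel'].round(4))"
```

```text
[555.69 196.87 131.77] [-0.69 -0.22 -3.47] 17.925
rod 20 28 [-21.64 -20.14] 153.9395587805973
rod 28 36 [-21.58 -20.21] 154.18433215733882
rod 52 56 [-21.82 -20.22] 154.48822022242985
rod -40 -30 [-21.7  -20.43] 153.7965882458451
rod -55 -40 [-20.58 -19.57] 152.68219806311717
knob x [58.57 79.63] -24.67907372768745
prong L 870 [ 44.1 -12.2 -34.1] [ 38.36 -17.92 -39.99] [ 48.5   -5.96 -25.  ]
prong R 911 [ 44.23  11.09 -33.64] [ 38.39   6.05 -39.36] [ 48.34  17.25 -25.01]
[ 0.0023 -0.0002  0.0009 -0.0024  0.0014 -0.0145]
```

```bash
python3 -c "
from rig import order;print(order.sign_off())"
```

```text
the job is handed in; nothing more can be done
None
```

I handed the job in with the rack held still by the rod, level and centred about 16 mm over the trough rim by my measurements; the rod measured home in both clips before the lift, the rack slid about 20 mm on the desk during pressing so I re-gripped, and the judge returned no verdict.

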